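Start the last self-tapping screw of a sample crate

TASK

The red wing screw on the lid of the plywood sample crate still stands loose in its pilot hole. Take it by its wing, push it firmly down and, while pushing, turn it about a quarter turn clockwise (seen from above) so that it cuts its first thread; then let go, and it should stay down by itself.

Things in the scene. Friction and masses are not known exactly. Their poses are not given: they have to be found in the camera images.
- wing_center (a point): Centre of the red screw's wing: an upright flat bar 34 mm long (along x), 10 mm thick (y), 22 mm high (z, up). Pinch it from above across the thickness. Under the wing, 11 mm below this point, lies the top of a round flange 32 mm wide, 3 mm thick; fingertips may rest on it. The flange's underside starts 22 mm above the crate lid. The frame sinks and turns with the screw.
- crate: Fixed plywood sample crate, 100 x 250 mm (y), its lid 55 to 80 mm above the worktop; origin 80 mm below the centre of the lid's top. On the lid a row of three wing screws, 80 mm apart along y, 15 mm beyond its middle in x: one with a red head that stands proud, in any of the three places, and two with black heads, already home, 20 mm lower. Each has a 38 mm steel washer, 2 mm thick.
- screw_depth (a joint): How far the red screw is pushed down, m: 0 as it stands, 0.009 at the stop. It springs back: 3 N starts it, 9 N holds it 7 mm down, 11 N at the stop. Push it 7 mm or more before turning: unpressed it only skates round without biting, half pressed it jams at about 0.2 rad. Once turned in, the thread holds it 4 to 6 mm down.
- screw_turn (a joint): Turn of the red screw about its upright axis, rad, clockwise seen from above positive: 0 at the start, stop at 1.75 (100 degrees). Friction of about 0.05 N m; it stays where it is left. The thread begins to bite at about 0.3 rad.

How it is judged:
At the end, for the whole second after the job is handed in: The red screw has been turned at least 1.0 rad (57 degrees) clockwise and stays at least 3.5 mm below its starting height by itself after release (value of joint screw_depth above 0.0035 m and value of joint screw_turn above 1 rad); the robot touches nothing.
It also fails if it takes over 32 s, if anything falls off the work surface, if the arm or the gripper's body presses on something with over 40 N, if the wrist force passes 120 N, or if a joint passes its speed limit or range.

ROBOT

A 6-joint arm with a two-finger parallel gripper is mounted at the origin on a cart in front of the work surface, level with it; the furniture and walls round the work are solid. World frame = base frame: x ahead of the robot, y to its left, z up, the work surface at z = 0. Lengths are in m, angles in rad, forces in N, time in s.
With the tool pointing down it reaches from about 0.275 to 0.85 m from the base axis. Payload 19 kg.
Tool frame: the origin (TCP) lies at the very end of the fingers, on their centre line; the grasp point (between the pads) lies 19 mm behind it (r.hold_point_z is the distance from the TCP to the grasp point, in m); z points along the fingers, y is the line along which they close (so a half turn about z gives the same grasp; the last joint's range is limited). The gripper opens to 85 mm and grips with 20 to 120 N. Pads are 22 mm wide; open, the fingers measure 114 mm over their backs; the gripper's body (76 mm by 85 mm) begins 54 mm behind the grasp point. The pads swing forward as they close: fully open they stand 13 mm farther back than shut.
Start: joints at [1.074, 0.15, 1.437, -0, 1.554, -0.134], TCP at [0.204, 0.538, 0.231] pointing down, gripper open.
Joint ranges: [-2.8, 2.8], [-0.68, 2.1], [0.12, 2.68], [-1.39, 4.53], [0.16, 2.79], [-2.81, 2.81]. Speed limits (rad/s): [1.89, 1.89, 2.22, 3.01, 3.01, 3.01].

INTERFACE

Orientations are given as [roll, pitch, yaw] about the fixed x, y, z axes, in that order (R = Rz(yaw) Ry(pitch) Rx(roll)).
In Python, from station import r gives the robot as it stands. Calls block until the motion is done:
- r.move_ptp(position, orientation): joint-space move of the TCP to a pose.
- r.servo_line(position, ori=None, rate=0.15, stop_force=None): straight line of the TCP; ori=None keeps the orientation; rate is the mean speed in m/s. With stop_force (N) it stops when the force on the tool has changed by that much, and returns True; else False.
- r.movej(angles): joint-space move.
- r.release() and r.close(): open the fingers fully, or close them until they stop; the grip force is fixed at half the most.
- r.hold(seconds).
- r.inverse_kinematics(position, orientation): joint angles nearest the present ones, or None.
- r.camera(name): name is "scene" or "side" or "wrist"; returns (picture, depth): 420x560x3 uint8, red, green, blue; 420x560 float32, m along the optical axis (not along the pixel's ray), 0 where there is no reading.
- r.calibration(name): a dict with "fovy" (degrees; the focal length in pixels is half the picture's height over the tangent of half this angle, whatever the lens; pixels are square), "cx", "cy" (the principal point, pixels), "R" (3x3) and "t" (3): a world point X has camera coordinates R X + t; the wrist camera has in their place "mount" (4x4, takes a point from camera to tool coordinates, whose origin is the TCP and whose axes are the flange's). Camera axes: x right, y down, z forward; pixel columns grow to the right and rows downward; lengths in m; the calibration is good to about 2 mm. A picture is of the moment at which its call begins: read the wrist's pose just before it. calibration takes no time and is no camera call.
A pose or a line that the arm cannot do raises r.MotionError and nothing moves.
- r.finish_job(): hands the job in; it is judged then, once.
Trained networks look in the newest picture that a camera, given by its name, has taken for a name from the list of things; names that differ only in an ending like _2 or _b are one class to them, and where a whole thing is asked for, a point or a joint stands for the part that bears it (a point fixed in the world has none). Each returns a list of dicts, best first, with "p" (0 to 1); they miss things now and then, are a little off and sometimes report something else, mostly with a low value. They report only what shows in the picture. A call takes as long as a camera call.
- r.outline_of(camera, query): "mask" (420x560 bool, what is visible of it) and "centre" ([column, row] in pixels, amid what is visible of it).
- r.spot_point(camera, query): "centre" ([column, row] in pixels: a listed point, or the origin of a listed thing).
Readings, each from a call of its own:
- r.get_t(): time.
- r.get_qpos(): joint angles.
- r.get_joint_velocities(): joint speeds.
- r.get_effort(): joint torques, N m.
- r.get_tcp_pos(): TCP position.
- r.get_orientation(): TCP orientation.
- r.get_contact_force(): force on the tool from outside, world axes, zero at the start.
- r.get_moment(): the same for the moment, N m.
- r.get_width(): finger opening in m.
- r.get_finger_force(): force on a finger pad.
Only numpy, scipy, OpenCV 4.12 (cv2) and the standard library are available. Lean on these libraries where they do the work, as an engineer would, in place of code of your own. Each camera call takes 0.05 s, during which the arm holds its last target. There are 200 camera calls.

## Working session

There is one attempt and no reset: what is moved stays moved. The work goes in short steps, each a Python script; the robot and the scene stay as the last script left them, time stands still between calls to the robot, and variables do not carry over. Pictures are saved under pics/ and viewed, at most 10 in all, crops included, and the job is handed in when it is done.

```bash
mkdir -p pics
cat > h.py <<'E'
import numpy as np, cv2
from station import r
from scipy.spatial.transform import Rotation as Ro
def cloud(name, pic=None):
    c=r.calibration(name)
    if name=="wrist": p=np.array(r.get_tcp_pos()); o=r.get_orientation()
    img,d=r.camera(name); h,w=d.shape
    f=h/2/np.tan(np.radians(c["fovy"])/2)
    u,v=np.meshgrid(np.arange(w),np.arange(h))
    P=np.dstack([(u-c["cx"])/f*d,(v-c["cy"])/f*d,d])
    if name=="wrist":
        M=np.array(c["mount"]); P=P@M[:3,:3].T+M[:3,3]
        P=P@Ro.from_euler("xyz",o).as_matrix().T+p
    else: P=(P-np.array(c["t"]))@np.array(c["R"])
    if pic: cv2.imwrite(pic,img[:,:,::-1])
    return img,d,P
def red(img):
    a=cv2.cvtColor(img,cv2.COLOR_RGB2HSV)
    return ((a[...,0]<8)|(a[...,0]>172))&(a[...,1]>140)&(a[...,2]>60)
E
python3 - <<'E'
from h import *
print(r.get_t(),r.get_orientation(),r.hold_point_z)
ims=[]
for n in ["scene","side","wrist"]:
    img,d,P=cloud(n); ims.append(img)
    for q in r.spot_point(n,"wing_center")[:3]:
        c,w=np.round(q["centre"]).astype(int); print(n,q["p"],c,w,P[w,c] if 0<=w<420 and 0<=c<560 else '')
    o=r.outline_of(n,"wing_center")
    for q in o[:2]:
        m=q["mask"]&(d>0); print(" mask",q["p"],m.sum(),q["centre"],np.median(P[m],0))
    m=red(img)&(d>0); print(" red",m.sum(),np.median(P[m],0) if m.any() else '')
g=np.vstack([np.hstack(ims[:2]),np.hstack([ims[2],ims[2]*0])])
cv2.imwrite("pics/a.png",cv2.resize(g[:,:,::-1],(800,600),interpolation=cv2.INTER_AREA))
E
```

```text
0.0 [-3.14029598e+00 -1.51370735e-04  2.77878965e+00] 0.0187
scene 0.77 279 214 [0.41736146 0.2752745  0.09987395]
scene 0.35 320 284 [0.37201232 0.1671376  0.03043622]
 mask 0.79 349 [278.5, 215.8] [0.42015333 0.27261972 0.09528335]
 red 6994 [0.96464372 0.93286618 0.1399915 ]
side 0.69 272 204 [0.42013426 0.27055671 0.10574183]
 mask 0.76 328 [273.6, 206.7] [0.41908197 0.27104483 0.09421162]
 red 2306 [0.95920443 0.95303293 0.13926706]
 red 847 [0.26513574 0.27602899 0.02630579]
```

View pics/a.png

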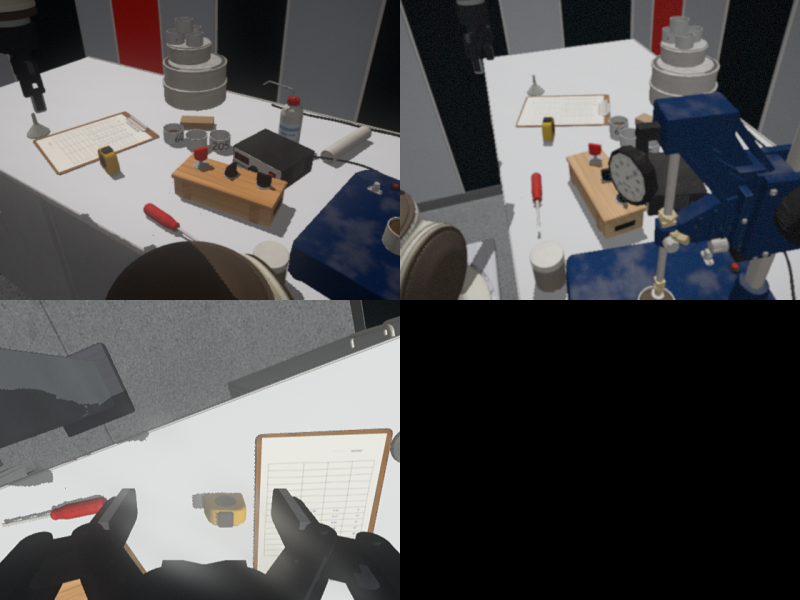

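The red screw stands at the far-left end of the crate (scene montage pixel ~(200,153), side ~(595,148)). The other two screws are black, and a press with a dial gauge stands to the right. Next I'll measure the wing and the clearance around it.

Run:
```python
from h import *
print(np.round(r.calibration("wrist")["mount"],3))
A=[];ob=[]
for n in ["scene","side"]:
    img,d,P=cloud(n)
    near=(np.hypot(P[...,0]-.42,P[...,1]-.272)<.04)&(d>0)
    m=near&red(img); Q=P[m]; print(n,m.sum(),np.percentile(Q,[2,50,98],axis=0).round(4))
    rect=cv2.minAreaRect(Q[Q[:,2]>.1][:,:2].astype(np.float32)*1000); print(rect)
    A.append(img)
    q=r.outline_of(n,"crate")[0]; mm=q["mask"]&(d>0)&(abs(P[...,2]-.08)<.004)
    print("crate",q["p"],mm.sum(),cv2.minAreaRect(P[mm][:,:2].astype(np.float32)*1000),np.median(P[mm],0))
    S=P[(d>0)&(abs(P[...,0]-.42)<.25)&(abs(P[...,1]-.27)<.25)&(P[...,2]>.11)]
    ob.append(S)
S=np.vstack(ob)
H,_,_=np.histogram2d(S[:,0],S[:,1],bins=[np.arange(.17,.68,.03),np.arange(.02,.53,.03)])
Z=np.zeros_like(H)
for x,y,z in S: 
    i,j=int((x-.17)/.03),int((y-.02)/.03)
    if i<Z.shape[0] and j<Z.shape[1]: Z[i,j]=max(Z[i,j],z)
print("rows x from .17, cols y from .02, cm");print((Z*100).round().astype(int))
c=[cv2.resize(i[v-40:v+50,u-60:u+60],(400,300),interpolation=cv2.INTER_CUBIC) for i,u,v in zip(A,(279,272),(214,204))]
cv2.imwrite("pics/b.png",np.hstack(c)[:,:,::-1])
```

```text
[[ 0.001 -0.955 -0.297  0.075]
 [ 1.     0.001 -0.    -0.001]
 [ 0.    -0.297  0.955 -0.143]
 [ 0.     0.     0.     1.   ]]
scene 289 [[0.4086 0.2636 0.0846]
 [0.4189 0.2731 0.0972]
 [0.4331 0.2845 0.1089]]
((422.58251953125, 276.0485534667969), (12.90662956237793, 31.571125030517578), 55.19723129272461)
crate 0.9 2 ((424.6256103515625, 190.17727661132812), (183.7178192138672, 0.0), 99.07501220703125) [0.42462564 0.19017727 0.08138253]
side 220 [[0.4089 0.2619 0.085 ]
 [0.4199 0.2692 0.096 ]
 [0.4325 0.2796 0.1082]]
((421.58184814453125, 271.73388671875), (7.384527683258057, 28.01787567138672), 54.4801139831543)Traceback (most recent call last):
  File "<stdin>", line 10, in <module>
IndexError: list index out of range
```

Run:
```python
from h import *
A=[];ob=[]
for n in ["scene","side"]:
    img,d,P=cloud(n); A.append(img)
    for q in r.outline_of(n,"crate")[:1]:
        mm=q["mask"]&(d>0); Q=P[mm]; h=np.histogram(Q[:,2],bins=np.arange(0,.12,.005))[0]; print(n,h)
        zt=np.arange(0,.12,.005)[4+h[4:].argmax()]+.0025
        T=Q[abs(Q[:,2]-zt)<.006]; print("lid",zt,np.median(T[:,2]),cv2.minAreaRect(T[:,:2].astype(np.float32)*1000))
    ob.append(P[(d>0)&(abs(P[...,0]-.42)<.25)&(abs(P[...,1]-.27)<.25)])
S=np.vstack(ob); Z=np.zeros((17,17))
np.maximum.at(Z,(((S[:,0]-.17)/.03).astype(int).clip(0,16),((S[:,1]-.02)/.03).astype(int).clip(0,16)),S[:,2])
print("rows x from .17, cols y from .02, cm");print((Z*100).round().astype(int))
c=[cv2.resize(i[v-45:v+45,u-60:u+60],(400,300),interpolation=cv2.INTER_CUBIC) for i,u,v in zip(A,(279,272),(214,204))]
cv2.imwrite("pics/b.png",np.hstack(c)[:,:,::-1])
```

```text
scene [ 290  349  336  360  338  369  378  355  332  189  293  894 4005    0
    0    1    1    4    0    0    0    0    0]
lid 0.0625 0.061009981895238374 ((414.81304931640625, 194.29373168945312), (100.78028869628906, 249.6903076171875), 4.888881683349609)
side [ 179  220  188  218  220  238  223  220  161   38  185 1227 2843    0
    0    1    4   11    0    0    0    0    0]
lid 0.0625 0.060597916618625965 ((412.9667663574219, 193.61160278320312), (100.60646057128906, 251.3621063232422), 5.020235061645508)
rows x from .17, cols y from .02, cm
[[ 0  0  0  0  0  0  0  0  0  0  0  0  0  0 35 45 45]
 [ 8  0  0  0  0  0  0  0  0  0  0  0  0  0  0 45 42]
 [ 8  0  0  2  2  2  2  3  3  3  0  0  0  0  0 44 44]
 [ 8  0  0  0  0  0  2  3  3  3  3  0  0  0  0  0  0]
 [ 0  0  0  0  0  0  0  0  0  0  0  0  0  0  0  0  0]
 [ 0  0  0  0  0  0  0  0  0  0  0  0  0  0  0  6  7]
 [ 0  6  6  6  6  6  6  6  6  6  0  0  0  0  0  6  7]
 [ 0  6  6  6  6  6  6  6 11  6  0  0  0  0  0  0  0]
 [ 0  6  9  9  6  9  9  9 11  6  6  0  0  0  0  0  0]
 [ 0  6  9  9  6  9  6  6  6  6  6  0  0  0  0  0  0]
 [ 0  6  8  8  7  5  0  0  0  0  0  0  0  0  0  0  0]
 [ 0  0  8  8  8  8  8  8  0  0  0  0  0  0  4  4  0]
 [ 0  8  8  8  8  8  8  8  0  0  0  4  4  4  4  4  4]
 [ 0  8  8  8  8  8  8  7  0  4  4  4  4  4  4  4  4]
 [ 0  8  8  8  8  8  8  0  0  4  3  4  4  2  4  4  0]
 [ 0  0  8  8  8  8  8  0  0  4  4  4  0  0  3  3  3]
 [ 0  2  0  0  0  0  7  0  0  0  0  0  1  3  3  3  3]]
```

View pics/b.png

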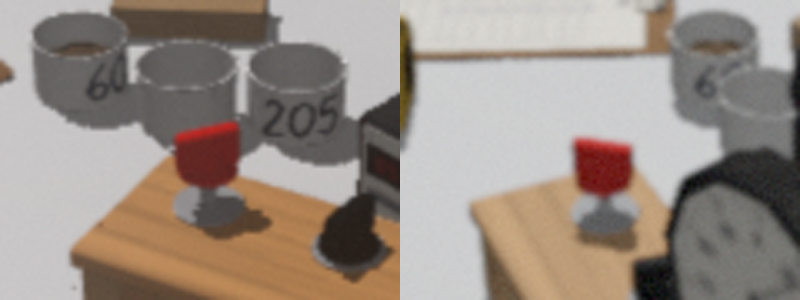

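Lid top is at z≈0.061, which puts the wing centre at z≈0.097 near (0.421, 0.273). Its yaw is about 145°, and the space above is clear. Next: a wrist view from above.

Run:
```python
from h import *
r.move_ptp([.421,.273,.215],[np.pi,0,2.53])
img,d,P=cloud("wrist","pics/c.png")
m=red(img)&(d>0)&(np.hypot(P[...,0]-.42,P[...,1]-.272)<.04)
Q=P[m]; print(len(Q),np.percentile(Q,[2,50,98],axis=0).round(4))
T=Q[Q[:,2]>np.percentile(Q[:,2],90)-.006]; print(len(T),cv2.minAreaRect(T[:,:2].astype(np.float32)*1000), T.mean(0))
for q in r.spot_point("wrist","wing_center")[:2]:
    c,w=np.round(q["centre"]).astype(int); print(q["p"],c,w,P[w,c])
lid=P[(d>0)&(abs(P[...,2]-.061)<.008)]; print("lid",np.median(lid,0))
print(r.get_t(),r.get_qpos(),r.get_tcp_pos(),r.get_orientation(),r.get_contact_force())
```

```text
817 [[0.4088 0.267  0.085 ]
 [0.4218 0.2792 0.1023]
 [0.437  0.2893 0.1089]]
408 ((422.400146484375, 275.9529113769531), (9.682487487792969, 31.27295684814453), 55.5861930847168) [0.42130981 0.2772668  0.10757845]
0.91 293 199 [0.42121664 0.27955229 0.10897044]
lid [0.4041824  0.20886108 0.06119642]
2.2417 [ 4.23544643e-01  3.62772588e-03  1.62787879e+00  1.89757388e-04
  1.51006348e+00 -5.37232025e-01] [0.42059993 0.27393041 0.21502136] [ 3.14147626e+00 -1.51130815e-04  2.53156149e+00] [-0.30020466 -0.99865114 -0.62829486]
```

View pics/c.png

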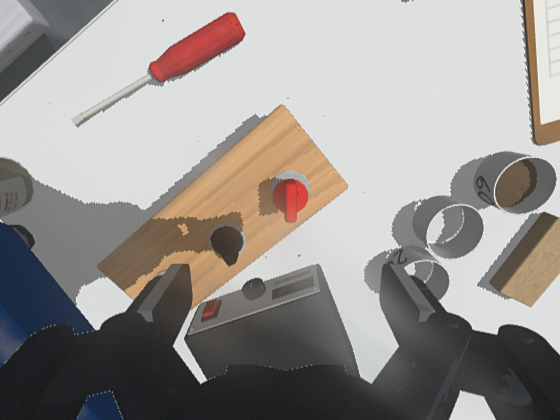

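The wing shows at pixels (291,185–220), upright in the image, so it is lined up with the tool x axis. Grasp at (0.4222, 0.276).

Run:
```python
from h import *
o=[np.pi,0,2.541]; x,y=.4222,.276
r.servo_line([x,y,.15],o)
print(r.servo_line([x,y,.0890],o,rate=.06,stop_force=12), r.get_tcp_pos(), r.get_contact_force())
r.close(); print("w",r.get_width(),r.get_finger_force(),r.get_contact_force(),r.get_moment(),r.get_tcp_pos())
z0=r.get_tcp_pos()[2]
for dz in (.003,.006,.008):
    r.servo_line([x,y,.089-dz],o,rate=.03,stop_force=30); r.hold(.1)
    print(dz,r.get_tcp_pos(),r.get_contact_force(),r.get_width())
print(r.get_t(),r.get_qpos())
```

```text
False [0.42239772 0.27609553 0.08936008] [ 0.31861721 -0.30325216  0.02736232]
w 0.011817090229171247 58.55598270893097 [2.18070905 6.52268342 0.96846704] [ 1.00724591 -0.50251957  0.01410744] [0.4227369  0.27670524 0.08946885]
0.003 [0.42275726 0.27669841 0.08651055] [2.08444158 6.48035414 3.0946503 ] 0.011853766836481892
0.006 [0.42277638 0.27671657 0.08367136] [1.17136821 6.43931478 6.01744688] 0.012065330075397783
0.008 [0.42282332 0.27673159 0.08179149] [0.3130228  5.26478032 7.95546556] 0.01217782801722407
5.725 [ 4.26461549e-01  1.05850516e-01  1.80096383e+00  8.03731060e-04
  1.23243696e+00 -5.44091284e-01]
```

Run:
```python
from h import *
o=[np.pi,0,2.541]; x,y=.4226,.2771
for z in (.080,.079,.078,.077,.076,.075):
    r.servo_line([x,y,z],o,rate=.03,stop_force=30); r.hold(.1)
    f=r.get_contact_force(); print(z,r.get_tcp_pos(),f,r.get_width())
    if f[2]>13: break
q=np.array(r.get_qpos()); 
for a in (1.3,):
    print("ik",r.inverse_kinematics([x,y,z],[np.pi,0,2.541-a]))
print(r.get_t(),q)
```

```text
0.08 [0.42288019 0.2769649  0.08052211] [-0.49479243 -2.93058861 10.44577889] 0.01256254068105546
0.079 [0.42295222 0.27700967 0.08012673] [-5.42556346 -4.50368318 18.42597065] 0.01204163510708121
ik [ 4.27807689e-01  1.10354663e-01  1.80217630e+00 -4.44089210e-16
  1.22906170e+00  7.57604016e-01]
6.425 [ 4.27687255e-01  1.09053716e-01  1.80111005e+00 -5.53072221e-04
  1.23037932e+00 -5.42388253e-01]
```

At the stop (18 N down). Now turn clockwise, still pushing.

Run:
```python
from h import *
for a in (.2,.4,.8,1.2,1.45):
    q=r.inverse_kinematics([.4227,.2770,.079],[np.pi,0,2.541-a]); r.movej(q); 
    print(a,r.get_tcp_pos(),r.get_orientation()[2],r.get_contact_force(),r.get_moment(),r.get_width())
print(r.get_t())
cloud("scene","pics/d.png")
```

```text
0.2 [0.42296233 0.27699336 0.08010234] 2.3401625862839226 [-5.98788339 -3.22747026 19.07579506] [-0.67795059  0.98237569 -0.0801498 ] 0.012094976102994872
0.4 [0.42297362 0.27700714 0.08011166] 2.1401556406657773 [-5.5954822  -3.54259254 18.93057159] [-0.61020112  0.96633363 -0.05110409] 0.012159601865021826
0.8 [0.42301517 0.27703932 0.08012175] 1.7405618403413023 [-6.16017697 -3.79379691 19.34230519] [-0.55641848  0.93575961 -0.05166444] 0.012344257349766755
1.2 [0.42303326 0.27705535 0.08010416] 1.3405811534725607 [-4.38921693 -2.59603988 18.93046828] [-0.5495184   0.89300725 -0.02152826] 0.01211226688481727
1.45 [0.4230794  0.27702799 0.08011559] 1.0902560215087265 [-4.3721361  -2.53132233 18.04196776] [-0.51918765  0.86960571 -0.05080073] 0.01208078203510995
8.3833
```

Run:
```python
from h import *
r.release(); p=r.get_tcp_pos(); print(r.get_width())
r.servo_line([p[0],p[1],.195],rate=.12)
img,d,P=cloud("wrist","pics/e.png")
m=red(img)&(d>0)&(np.hypot(P[...,0]-.42,P[...,1]-.272)<.04)
Q=P[m]; print(len(Q),np.percentile(Q,[2,50,98],axis=0).round(4))
T=Q[Q[:,2]>np.percentile(Q[:,2],90)-.006]; print(len(T),cv2.minAreaRect(T[:,:2].astype(np.float32)*1000))
print(r.get_t(),r.get_contact_force())
```

```text
0.08546294109858012
1129 [[0.4099 0.2619 0.08  ]
 [0.4249 0.2774 0.0918]
 [0.4373 0.2907 0.1041]]
499 ((423.74658203125, 275.9925537109375), (32.0463981628418, 9.2932710647583), 62.73600387573242)
10.3 [ 0.52294474 -0.54714393 -0.47802548]
```

View pics/e.png

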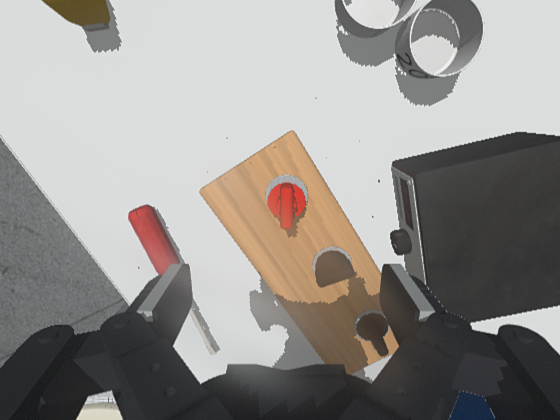

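The wing (pixel (287,205)) has turned about 83° and sits about 4.8 mm lower. It is free of the gripper and holding by itself.

```bash
python3 -c "
from station import r
print(r.finish_job())"
```

```text
the job is handed in; nothing more can be done
None
```

Job handed in: I pushed the red screw to its stop, turned it about 1.45 rad (83°) clockwise and let go; the camera shows it staying about 4.8 mm down with the gripper clear, at 10.3 s of the 32 s limit (no verdict was returned).

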